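Start a light-curing cycle: latch the lid, mains on, start

ROBOT

A 6-joint arm with a two-finger parallel gripper is mounted at the origin on a cart in front of the work surface, level with it; the furniture and walls round the work are solid. World frame = base frame: x ahead of the robot, y to its left, z up, the work surface at z = 0. Lengths are in m, angles in rad, forces in N, time in s.
With the tool pointing down it reaches from about 0.25 to 0.775 m from the base axis. Payload 4 kg.
Tool frame: the origin (TCP) lies on the centre line of the jaws, within the pads' length; the fingertips stand 25 mm ahead of it and the grasp point (between the pads) lies 6 mm ahead of it; z points along the fingers, y is the line along which they close (so a half turn about z gives the same grasp; the last joint's range is limited). The gripper opens to 94 mm and grips with 3 to 60 N. Pads are 16 mm wide; open, the fingers measure 119 mm over their backs; the gripper's body (75 mm by 177 mm) begins 78 mm behind the grasp point.
Start: joints at [1.129, 0.087, 1.371, -0, 1.684, -0.103], TCP at [0.183, 0.519, 0.231] pointing down, gripper open.
Joint ranges: [-3.1, 3.1], [-0.76, 2.03], [0.27, 2.55], [-1.08, 4.22], [0.17, 2.65], [-2.57, 2.57]. Speed limits (rad/s): [2.79, 2.79, 3.14, 3.14, 3.14, 3.14].

INTERFACE

Orientations are given as [roll, pitch, yaw] about the fixed x, y, z axes, in that order (R = Rz(yaw) Ry(pitch) Rx(roll)).
In Python, from bench import robot, imaging gives the robot as it stands. The module is installed in compiled form; this text tells all that it offers.
- The arm moves only by the tool drive_tool, never from a script. Its argument "series" is a list of rows, each a list of 3 entries, a list of its own where there are three numbers: the finger opening in m, from 0 to 0.094, then the shift along the tool's x, y, z in m, then the turn, a rotation vector about the tool's x, y, z in rad. A call has 1 to 5 rows; each row is the pose to reach, as a shift and turn from the pose commanded when the call began, along the tool's axes at that moment; what a row does not reach only later rows make up. A row lasts 1/8 s, in which the tool goes at most 62.5 mm and 10.7 degrees, less where a joint would pass 70% of its speed; a pose out of reach is approached as far as the arm can. A call with a gripper value outside its range is refused whole. The fingers move at their own pace and stop on an object; the grip force is fixed at half the most. Time passes only in rows, so rows that repeat a pose let the fingers close. It gives the time, the measured TCP pose, the force, the opening and the grip force at its end, in the units of the state.
- robot.get_obs(): the state, without advancing time (a new reading comes with each control period).
- imaging.snapshot(name): name is "side" or "top"; returns the picture (420x560x3 uint8, red, green, blue); there is no depth.
- imaging.get_calibration(name): a dict with "intrinsics" (3x3 intrinsics, pixels), "position" and "rotation" of the camera in the world. Camera axes: x right, y up, looking along -z (the intrinsics and any distortion apply to the point x, -y, -z); pixel columns grow to the right and rows downward; lengths in m; the calibration is good to about 2 mm. A picture is of the moment at which its call begins. get_calibration takes no time and is no camera call.
- robot.close_job(): hands the job in; it is judged then, once.
The state is a dict: "time": time; "joint_positions": joint angles; "qvel": joint speeds; "joint_torque": joint torques, N m; "tool_pos": TCP position; "ee_rot": TCP orientation; "wrist_force": force on the tool from outside, world axes, zero at the start; "wrist_torque": the same for the moment, N m; "width": finger opening in m; "finger_force": force on a finger pad.
Only numpy, scipy, OpenCV 4.12 (cv2) and the standard library are available. Lean on these libraries where they do the work, as an engineer would, in place of code of your own. Each camera call takes 0.05 s, during which the arm holds its last target. There are 200 camera calls.

TASK

Start the light-curing unit on the jaw model that lies in it: push its lid down at the front until the catch snaps in and the lid stays shut by itself, then press the left, dotted end of the mains rocker so that it flips over to on, and then press the large round start key right down and let it spring back up. Everything is only pressed: leave the two small square keys alone, and do not shift or pick up the two jaw models, the paste pot or the small bottle.

Things in the scene. Friction and masses are not known exactly. Their poses are not given: they have to be found in the camera images.
- cure_unit: The light-curing unit: a white bench box fixed to the bench, 205 mm deep (x), 184 mm wide (y), 142 mm high with the lid shut. Origin: centre of its underside, at bench height; x points from front to back, y to its left as seen from the front, z up. Its front 70 mm is a low control deck; behind it stands the 118 mm high chamber with a hinged lid on top.
- cure_deck: The grey control deck, 52 mm high at its front edge, 64 mm at its back, sloping up to the back by 0.17 rad. Origin: centre of its top, z square to it, y as the unit's. In one row across it, from left to right: long black mains rocker, two small square white keys, one large round white start key.
- catch_tab (a point): Outer face of a small grey tab (26 x 11 mm) in the middle of the chamber's front face, 93 mm above the bench, standing 6 mm out; pushed in, it releases the lid's catch. Not needed.
- cure_lid (a joint): Lid hinge angle in rad: 0 pressed fully home, growing as it opens; 0.01 when shut on its catch; starts between 0.5 and 0.95. Springs hold the lid up: pushed down but not caught, it swings back up to about 0.5. Pushing at the pad takes 3 to 4 N, and 5 to 7 N on the catch's ramp over the last 10 mm of travel, where it snaps in; then comes a hard stop.
- lid_pad (a point): Centre of the top of the rubber thumb pad on the lid (20 mm front to back, 70 mm wide), 14 mm behind the lid's front edge, where to push; moves with the lid. With the lid shut it lies 20 mm in front of the unit's origin and 142 mm above the bench.
- lid_hinge (a point): Point on the lid's hinge line at the back of the unit, on its middle plane, 97 mm behind the unit's origin and 120 mm above the bench; the line runs along the unit's y. The pad goes round it at 119 mm.
- mains_rocker (a joint): Angle of the mains rocker in rad: 0 off (left end up), 0.32 on (left end down). It snaps over past the middle and stays; pressing 15 mm from its pivot takes 3 to 6 N.
- rocker_on (a point): Point on top of the rocker's left half, 15 mm left of its pivot, where to press to switch on; moves with the rocker and goes down about 5 mm. The rocker is black, 48 mm long (along the unit's y), 24 mm wide, a shallow V on top, with a small raised white dot at this left end. In the off position this end stands some 13 mm above the deck.
- rocker_mid (a point): Point on top of the rocker at its pivot, the bottom of the V.
- start_key (a joint): Travel of the start key in m: 0 up, 0.005 fully down. A spring brings it back; about 4 N press it fully down.
- start_top (a point): Centre of the top of the start key: round, white, 24 mm across, at the right end of the row, 10 mm above the deck when up; moves with it. It is pressed straight into the sloping deck (0.17 rad off vertical), pressing vertically works too.
- time_key_left (a joint): Travel in m of the left one of the two small square white keys (14 mm square, 8 mm above the deck): 0 up, 0.004 down; it springs back and is not to be pressed.
- time_key_right (a joint): Travel in m of the right one of the two small square keys, the like of the other.
- time_key_left_top (a point): Centre of the top of the left small square key, 70 mm to the left of the start key's centre.
- time_key_right_top (a point): Centre of the top of the right small square key, 42 mm to the left of the start key's centre.
- plaster_model_0: White plaster jaw model, 46 x 58 x 24 mm, lying loose on the turntable inside the chamber, 46 mm above the bench. Origin: centre of its underside.
- plaster_model_1: White plaster jaw model, 48 x 61 x 24 mm, lying loose on the bench close in front of the unit. Origin: centre of its underside.
- paste_pot_0: Small round paste pot with an orange-brown lid, 32 mm across, 21 mm high, loose on the bench close in front of the unit. Origin: centre of its underside.
- amber_bottle: Small bottle with a black cap, 33 mm across, 64 mm high, loose on the bench to the right of the unit. Origin: centre of its underside.

How it is judged:
On the way, in this order (a step that is already met when the one before it is completed fails the run):
1. the lid is pushed down onto its catch (value of joint cure_lid below 0.03 rad and value of joint mains_rocker below 0.16 rad), for 0.2 s.
2. the mains rocker is flipped on, the lid being shut (value of joint cure_lid below 0.03 rad and value of joint mains_rocker above 0.28 rad), for 0.2 s.
3. the start key is pressed right down, lid shut and mains on (all of step 2 and value of joint start_key above 0.004 m), for 0.05 s.
At the end, for the whole second after the job is handed in: The lid is shut on its catch (hinge under 0.03 rad), the mains rocker is on (over 0.28 rad), the start key is up again (under 1 mm), and both jaw models, the paste pot and the small bottle are within 15 mm of where they were (all of step 2 and value of joint start_key below 0.001 m and distance of each of plaster_model_0, plaster_model_1, paste_pot_0, amber_bottle from where it was at the start of the episode below 0.015 m); the robot touches nothing.
It fails at once if the mains rocker is switched on before the lid is shut on its catch (value of joint mains_rocker above 0.16 rad and value of joint cure_lid above 0.06 rad).
It fails at once if the start key is pressed (over 3 mm) before the mains is on (value of joint start_key above 0.003 m and value of joint mains_rocker below 0.16 rad).
It fails at once if a small square key is pressed (over 2.5 mm) (value of joint any of time_key_left, time_key_right above 0.0025 m).
It fails at once if a jaw model is shifted by more than 15 mm or picked up (distance of any of plaster_model_0, plaster_model_1 from where it was at the start of the episode above 0.015 m or z of plaster_model_0 in the frame of cure_unit above 0.056 m or z of plaster_model_1 in the frame of cure_unit above 0.01 m).
It fails at once if the paste pot or the small bottle is shifted by more than 15 mm or picked up (distance of any of paste_pot_0, amber_bottle from where it was at the start of the episode above 0.015 m or z of any of paste_pot_0, amber_bottle in the frame of cure_unit above 0.01 m).
It also fails if it takes over 43 s, if anything falls off the work surface, if the arm or the gripper's body presses on something with over 40 N, if the wrist force passes 120 N, or if a joint passes its speed limit or range.

## Working session

There is one attempt and no reset: what is moved stays moved. The work goes in short steps, Python scripts to look and compute and a tool call to move; the robot and the scene stay as the last step left them, time stands still between calls to the robot, and variables do not carry over. Pictures are saved under pics/ and viewed, at most 10 in all, crops included, and the job is handed in when it is done.

Besides the shell and the picture viewer there is one more tool, called after "Emit:" by a JSON object that holds its "method" and its "body", one argument or row to a line. drive_tool: Moves the arm, as the interface text tells. Its arguments: {"type":"object","properties":{"series":{"type":"array"}},"required":["series"]}

```bash
mkdir -p pics
python3 - <<'E'
from bench import robot, imaging
import cv2,numpy as np
np.set_printoptions(precision=4,suppress=True)
for n in("side","top"):
    cv2.imwrite(f"pics/{n}0.png",imaging.snapshot(n)[:,:,::-1])
    print(n,imaging.get_calibration(n))
print(robot.get_obs())
E
```

```text
side {'intrinsics': array([[488.6553,   0.    , 281.1323],
       [  0.    , 488.6553, 209.0511],
       [  0.    ,   0.    ,   1.    ]]), 'position': array([0.5379, 0.862 , 0.4141]), 'rotation': array([ 1.2168, -0.0177,  3.1283])}
top {'intrinsics': array([[515.5182,   0.    , 280.0167],
       [  0.    , 515.5182, 205.6428],
       [  0.    ,   0.    ,   1.    ]]), 'position': array([0.3622, 0.0996, 1.0124]), 'rotation': array([ 0.1683, -0.0043, -1.5427])}
{'time': 0.1, 'joint_positions': array([ 1.1289,  0.0879,  1.372 , -0.    ,  1.6836, -0.1031]), 'qvel': array([-0.0015, -0.0013, -0.0035, -0.0014, -0.0008, -0.0005]), 'joint_torque': array([  0.0018, -34.1249, -30.3304,   0.072 ,   0.0303,  -0.0001]), 'tool_pos': array([0.1826, 0.5183, 0.2294]), 'ee_rot': array([-3.1397, -0.0002,  2.8028]), 'wrist_force': array([0.4644, 0.795 , 0.9384]), 'wrist_torque': array([ 0.0104, -0.0008,  0.0008]), 'finger_force': 0.0, 'width': 0.0939844371352206}
```

View pics/side0.png

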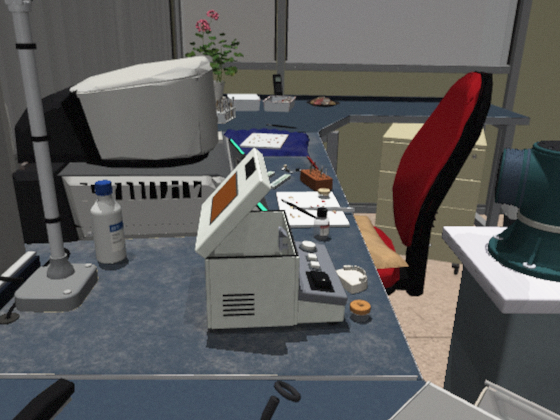

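View pics/top0.png

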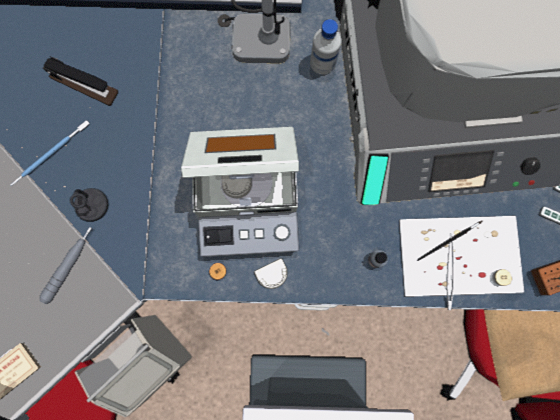

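The side view shows the unit at about (270, 260) with its lid open and the keys around (310–320, 245–280). The top view shows the unit at about (245, 195), with the rocker at (217, 236), the start key at (282, 233) and the bottle at (377, 259). I'll zoom in on both.

Run:
```python
import cv2,numpy as np
a=cv2.imread("pics/top0.png")[120:295,175:310]; b=cv2.imread("pics/side0.png")[145:335,190:380]
a=cv2.resize(a,None,fx=3,fy=3,interpolation=cv2.INTER_CUBIC);b=cv2.resize(b,None,fx=2,fy=2,interpolation=cv2.INTER_CUBIC)
o=np.zeros((525,800,3),np.uint8);o[:a.shape[0],:a.shape[1]]=a;o[:380,410:790]=b
cv2.imwrite("pics/z.png",o)
```

```text
(no output)
```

View pics/z.png

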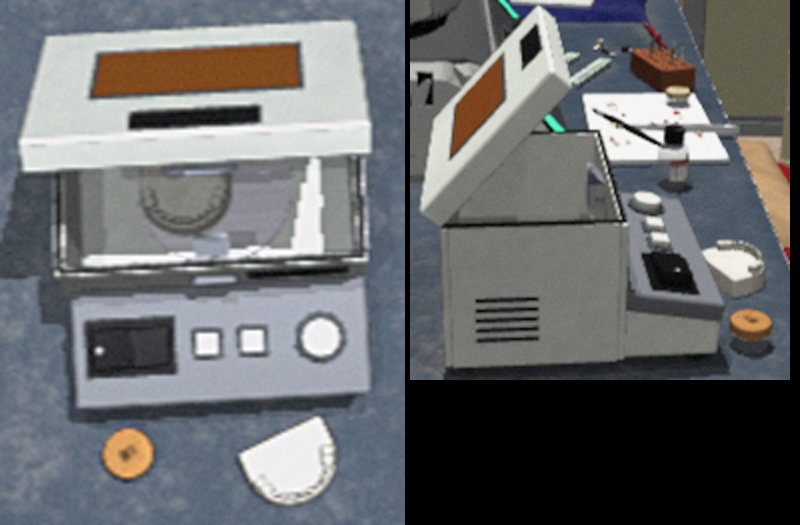

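Readings from the crops:

| Feature | Top (px) | Side (px) |
|---|---|---|
| Start key | (281.7, 232.7) | (309, 245) |
| Left small key | (244, 234.3) | (315, 264) |
| Right small key | (259, 233.7) | (313, 257) |
| Rocker dot | (208, 237) | (323.5, 280.5) |
| Pad | (240, 159) | (250, 167.5) |

Next I'll fit the unit pose and lid angle to these.

```bash
cat > h.py <<'E'
from bench import robot, imaging
import numpy as np
from scipy.spatial.transform import Rotation as Ro
from scipy.optimize import least_squares
np.set_printoptions(precision=4,suppress=True)
C={n:imaging.get_calibration(n) for n in("side","top")}
def proj(n,P):
    c=C[n];q=Ro.from_euler('xyz',c['rotation']).inv().apply(np.atleast_2d(P)-c['position'])*[1,-1,-1]
    u=q@c['intrinsics'].T;return u[:,:2]/u[:,2:]
def tri(a,b):
    return least_squares(lambda p:np.r_[proj('top',p)[0]-a,proj('side',p)[0]-b],[.45,.1,.1]).x
def U2W(p,P):return np.r_[p[:2],0]+Ro.from_euler('z',p[2]).apply(P)
def deck(x,y,z):
    return np.array([-.0675,y,.058])+np.array([x*np.cos(.17)-z*np.sin(.17),0,x*np.sin(.17)+z*np.cos(.17)])
def pad(a):return np.array([.097-.119*np.cos(a+.186),0,.12+.119*np.sin(a+.186)])
E
python3 - <<'E'
from h import *
T=[[281.7,232.7],[244,234.3],[259,233.7],[208,237],[240,159]];S=[[309,245],[315,264],[313,257],[323.5,280.5],[250,167.5]]
for a,b in zip(T,S):p=tri(a,b);print(p,proj('top',p)-a,proj('side',p)-b)
def pts(v):
    x,y,w,ys,yr,xr,a=v
    return U2W(v[:3],np.array([deck(xr,ys,.01),deck(xr,ys+.07,.008),deck(xr,ys+.042,.008),deck(xr,yr,.014),pad(a)]))
f=lambda v:np.r_[(proj('top',pts(v))-T).ravel(),(proj('side',pts(v))-S).ravel(),v[5]/.002,(proj('top',U2W(v[:3],np.array([[-.1025,.092,.052],[-.1025,-.092,.052]])))-[[201,256],[298,249.3]]).ravel()/2]
r=least_squares(f,[.45,.15,0,-.06,.06,0,.7],x_scale=[.1,.1,.1,.1,.1,.1,1])
print(r.x,r.fun);print(pts(r.x));print(U2W(r.x[:3],pad(0)))
# bottle, pot, model1
E
```

```text
[0.4731 0.0954 0.0654] [[ 0.0442 -0.2654]] [[0.2468 0.0421]]
[0.4683 0.1649 0.0641] [[ 0.0439 -0.2445]] [[0.2106 0.0336]]
[0.4698 0.1374 0.0631] [[-0.0076  0.0434]] [[-0.0385 -0.0063]]
[0.4611 0.2302 0.0702] [[ 0.0834 -0.4262]] [[0.3412 0.0499]]
[0.5704 0.1652 0.2211] [[ 0.0252 -0.4729]] [[0.4264 0.1138]]
[ 0.5376  0.1625  0.0843 -0.0607  0.0746 -0.0007  0.8189] [-0.354  -0.443  -0.5569 -0.0028 -0.3937 -0.2423 -0.3362 -0.5455  0.0613
 -0.5396  0.3088 -1.0235  0.7238 -0.6387 -0.0676 -1.3307  0.3977 -0.6534
  0.2368  0.5392 -0.3291 -0.3693 -0.3801  0.5389  0.21  ]
[[0.4732 0.0961 0.0677]
 [0.4676 0.1659 0.0658]
 [0.47   0.138  0.0658]
 [0.4611 0.2308 0.0717]
 [0.5707 0.1652 0.2205]]
[0.5178 0.1608 0.142 ]
```

The fit is consistent: unit at (0.538, 0.163), yaw 0.084, lid at 0.82 rad. I'll write a move calculator, then check the obstacle on the right.

```bash
cat >> h.py <<'E'
V=np.array([0.5376,0.1625,0.0843])
def go(tip,tilt=0,yaw=V[2]+np.pi):
    "shift/turn in tool axes bringing fingertip centre to world tip; tilt>0 leans body to +x of unit"
    o=robot.get_obs();R=Ro.from_euler('xyz',o['ee_rot'])
    G=Ro.from_euler('z',yaw)*Ro.from_euler('y',-tilt)*Ro.from_euler('x',np.pi)
    t=np.asarray(tip)-G.apply([0,0,.025])
    print('tip',R.apply([0,0,.025])+o['tool_pos'],'F',o['wrist_force'],'t',o['time'],'sh',R.inv().apply(t-o['tool_pos']),'turn',(R.inv()*G).as_rotvec())
def ray(px,z,n='top'):
    return least_squares(lambda p:proj(n,[p[0],p[1],z])[0]-px,[.4,0]).x
E
python3 - <<'E'
from h import *
for z in(.1,.15,.2,.3,.35):print(z,ray([360,206],z),ray([345,110],z))
p=U2W(V,pad(.82));print(p);go(p+[0.008,0,.06]);go([.1826,.5183,.30])
E
```

```text
0.1 [ 0.5208 -0.0437] [ 0.7007 -0.0155]
0.15 [ 0.5121 -0.0358] [ 0.6821 -0.0091]
0.2 [ 0.5034 -0.028 ] [ 0.6636 -0.0028]
0.3 [ 0.4861 -0.0123] [0.6265 0.0098]
0.35 [ 0.4774 -0.0044] [0.6079 0.0161]
[0.5708 0.1653 0.2205]
tip [0.1826 0.5183 0.2044] F [0.4644 0.795  0.9384] t 0.1 sh [-0.491  -0.2015 -0.0758] turn [-0.0018 -0.0006 -0.4231]
tip [0.1826 0.5183 0.2044] F [0.4644 0.795  0.9384] t 0.1 sh [ 0.     -0.0002 -0.0956] turn [-0.0018 -0.0006 -0.4231]
```

Emit:
{"method": "drive_tool", "body": {
  "series": [
    [0,[0,0,-0.06],[0,0,-0.18]],
    [0,[0,0,-0.096],[0,0,-0.36]],
    [0,[0,0,-0.096],[0,0,-0.423]]
  ]
}}

```text
time: 0.48
tool_pos: [0.1832, 0.5196, 0.3305]
ee_rot: [3.135, 0.004, -3.055]
wrist_force: [0.2, 0.2, -0.2]
width: 0.0673
finger_force: 0.0
```

```bash
python3 -c "
from h import *
p=U2W(V,pad(.82));go(p+[0.008,0,.07])"
```

```text
tip [0.1833 0.5198 0.3055] F [ 0.1706  0.2076 -0.2115] t 0.475 sh [-0.3632 -0.3874  0.0139] turn [0.0061 0.0036 0.0027]
```

Emit:
{"method": "drive_tool", "body": {
  "series": [
    [0,[-0.2,-0.21,0],[0,0,0]],
    [0,[-0.2,-0.21,0],[0,0,0]],
    [0,[-0.2,-0.21,0],[0,0,0]],
    [0,[-0.2,-0.21,0],[0,0,0]],
    [0,[-0.2,-0.21,0],[0,0,0]]
  ]
}}

```text
time: 1.1
tool_pos: [0.4013, 0.3242, 0.3258]
ee_rot: [-3.141, -0.001, -3.06]
wrist_force: [0.8, 1.0, -0.3]
width: 0.0178
finger_force: 0.0
```

Emit:
{"method": "drive_tool", "body": {
  "series": [
    [0,[-0.163,-0.177,0.012],[0,0,0]],
    [0,[-0.163,-0.177,0.012],[0,0,0]],
    [0,[-0.163,-0.177,0.012],[0,0,0]],
    [0,[-0.163,-0.177,0.012],[0,0,0]],
    [0,[-0.163,-0.177,0.012],[0,0,0]]
  ]
}}

```text
time: 1.72
tool_pos: [0.5788, 0.1606, 0.3117]
ee_rot: [-3.141, -0.004, -3.063]
wrist_force: [0.4, 0.5, 0.9]
width: 0.0005
finger_force: 0.0
```

Run:
```python
from h import *
import cv2
for a in(.82,.7,.6,.5,.4,.3,.2,.1,0):
    p=U2W(V,pad(a));print(a,end=' ');go(p+np.r_[Ro.from_euler('z',V[2]).apply([.008*a/.82,0,0])])
s=imaging.snapshot('side')[80:340,140:420,::-1];t=imaging.snapshot('top')[90:350,140:420,::-1]
cv2.imwrite('pics/a.png',np.hstack([cv2.resize(s,(400,371)),cv2.resize(t,(400,371))]))
```

```text
0.82 tip [0.5787 0.1605 0.2867] F [0.3756 0.4802 0.9025] t 1.725 sh [-0.0007  0.0055  0.0661] turn [-0.001  -0.0042 -0.0055]
0.7 tip [0.5787 0.1605 0.2867] F [0.3756 0.4802 0.9025] t 1.725 sh [0.0121 0.0054 0.0745] turn [-0.001  -0.0042 -0.0055]
0.6 tip [0.5787 0.1605 0.2867] F [0.3756 0.4802 0.9025] t 1.725 sh [0.0218 0.0053 0.0826] turn [-0.001  -0.0042 -0.0055]
0.5 tip [0.5787 0.1605 0.2867] F [0.3756 0.4802 0.9025] t 1.725 sh [0.0307 0.0053 0.0914] turn [-0.001  -0.0042 -0.0055]
0.4 tip [0.5787 0.1605 0.2867] F [0.3756 0.4802 0.9025] t 1.725 sh [0.0387 0.0053 0.101 ] turn [-0.001  -0.0042 -0.0055]
0.3 tip [0.5787 0.1605 0.2867] F [0.3756 0.4802 0.9025] t 1.725 sh [0.0458 0.0052 0.1113] turn [-0.001  -0.0042 -0.0055]
0.2 tip [0.5787 0.1605 0.2867] F [0.3756 0.4802 0.9025] t 1.725 sh [0.0517 0.0052 0.1221] turn [-0.001  -0.0042 -0.0055]
0.1 tip [0.5787 0.1605 0.2867] F [0.3756 0.4802 0.9025] t 1.725 sh [0.0566 0.0052 0.1333] turn [-0.001  -0.0042 -0.0055]
0 tip [0.5787 0.1605 0.2867] F [0.3756 0.4802 0.9025] t 1.725 sh [0.0603 0.0052 0.1449] turn [-0.001  -0.0042 -0.0055]
```

View pics/a.png

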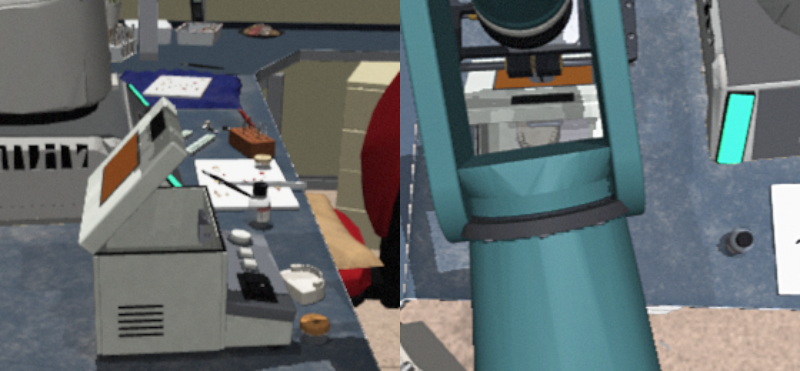

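The fingers show at about (148, 45) in the side crop, above the black pad at about (165, 115), so they're over the pad as planned. Now I'll follow the arc down.

Emit:
{"method": "drive_tool", "body": {
  "series": [
    [0,[0,0.005,0.05],[0,0,0]],
    [0,[0.0,0.005,0.066],[0,0,0]],
    [0,[0.006,0.005,0.07],[0,0,0]],
    [0,[0.012,0.005,0.075],[0,0,0]],
    [0,[0.017,0.005,0.079],[0,0,0]]
  ]
}}

```text
time: 2.45
tool_pos: [0.5599, 0.1676, 0.2372]
ee_rot: [3.141, 0.004, -3.057]
wrist_force: [1.2, 1.2, 0.4]
width: 0.0008
finger_force: 0.7
```

Run:
```python
from h import *
for a in(.6,.5,.4,.3,.2,.1,0):
    p=U2W(V,pad(a));print(a,end=' ');go(p+np.r_[Ro.from_euler('z',V[2]).apply([.008*a/.82,0,0])])
```

```text
0.6 tip [0.56   0.1677 0.2122] F [1.1844 1.2093 0.3589] t 2.45 sh [ 0.0039 -0.0033  0.008 ] turn [0.0009 0.0036 0.0003]
0.5 tip [0.56   0.1677 0.2122] F [1.1844 1.2093 0.3589] t 2.45 sh [ 0.0129 -0.0033  0.0168] turn [0.0009 0.0036 0.0003]
0.4 tip [0.56   0.1677 0.2122] F [1.1844 1.2093 0.3589] t 2.45 sh [ 0.021  -0.0033  0.0263] turn [0.0009 0.0036 0.0003]
0.3 tip [0.56   0.1677 0.2122] F [1.1844 1.2093 0.3589] t 2.45 sh [ 0.0281 -0.0033  0.0365] turn [0.0009 0.0036 0.0003]
0.2 tip [0.56   0.1677 0.2122] F [1.1844 1.2093 0.3589] t 2.45 sh [ 0.0341 -0.0033  0.0473] turn [0.0009 0.0036 0.0003]
0.1 tip [0.56   0.1677 0.2122] F [1.1844 1.2093 0.3589] t 2.45 sh [ 0.0391 -0.0033  0.0585] turn [0.0009 0.0036 0.0003]
0 tip [0.56   0.1677 0.2122] F [1.1844 1.2093 0.3589] t 2.45 sh [ 0.0429 -0.0033  0.0701] turn [0.0009 0.0036 0.0003]
```

Emit:
{"method": "drive_tool", "body": {
  "series": [
    [0,[0.004,0,0.008],[0,0,0]],
    [0,[0.008,0,0.012],[0,0,0]],
    [0,[0.013,0,0.017],[0,0,0]],
    [0,[0.017,0,0.021],[0,0,0]],
    [0,[0.021,0,0.026],[0,0,0]]
  ]
}}

```text
time: 3.08
tool_pos: [0.5391, 0.1653, 0.2093]
ee_rot: [-3.142, 0.001, -3.058]
wrist_force: [2.6, -0.2, 1.4]
width: 0.0004
finger_force: 1.0
```

Run:
```python
from h import *
import cv2
for a in(.4,.3,.2,.1,0):
    p=U2W(V,pad(a));print(a,end=' ');go(p+np.r_[Ro.from_euler('z',V[2]).apply([.008*a/.82,0,0])])
s=imaging.snapshot('side')[80:280,170:370,::-1]
cv2.imwrite('pics/b.png',cv2.resize(s,None,fx=3,fy=3))
```

```text
0.4 tip [0.5391 0.1653 0.1843] F [ 2.6052 -0.1687  1.4111] t 3.075 sh [-0.0001 -0.0027 -0.0016] turn [-0.0001  0.0013 -0.0003]
0.3 tip [0.5391 0.1653 0.1843] F [ 2.6052 -0.1687  1.4111] t 3.075 sh [ 0.007  -0.0027  0.0087] turn [-0.0001  0.0013 -0.0003]
0.2 tip [0.5391 0.1653 0.1843] F [ 2.6052 -0.1687  1.4111] t 3.075 sh [ 0.013  -0.0027  0.0194] turn [-0.0001  0.0013 -0.0003]
0.1 tip [0.5391 0.1653 0.1843] F [ 2.6052 -0.1687  1.4111] t 3.075 sh [ 0.0179 -0.0027  0.0307] turn [-0.0001  0.0013 -0.0003]
0 tip [0.5391 0.1653 0.1843] F [ 2.6052 -0.1687  1.4111] t 3.075 sh [ 0.0217 -0.0027  0.0422] turn [-0.0001  0.0013 -0.0003]
```

View pics/b.png

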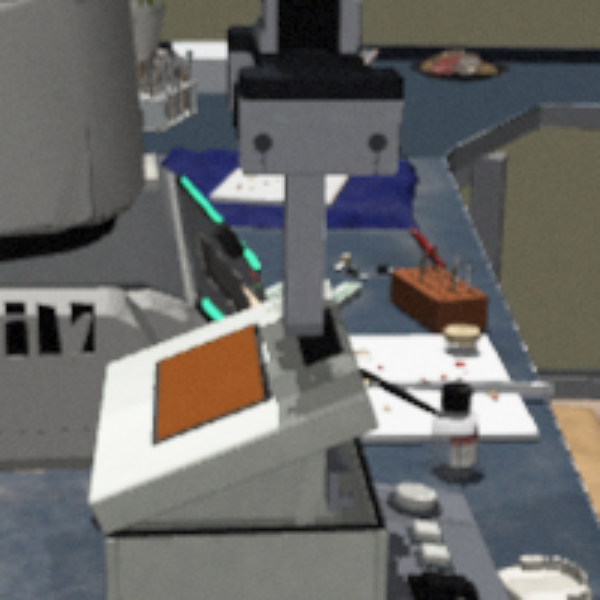

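The fingertip is on the black pad at about (310, 335) and the lid is down to roughly 0.4 rad. I'll continue along the arc.

Emit:
{"method": "drive_tool", "body": {
  "series": [
    [0,[0.004,0,0.005],[0,0,0]],
    [0,[0.007,0,0.0095],[0,0,0]],
    [0,[0.01,0,0.015],[0,0,0]],
    [0,[0.013,0,0.0205],[0,0,0]],
    [0,[0.016,0,0.026],[0,0,0]]
  ]
}}

```text
time: 3.75
tool_pos: [0.5228, 0.1641, 0.1833]
ee_rot: [3.141, 0.001, -3.057]
wrist_force: [2.9, 1.1, 2.5]
width: 0.0003
finger_force: 1.4
```

Run:
```python
from h import *
for a in(.1,0):
    p=U2W(V,pad(a));print(a,end=' ');go(p)
```

```text
0.1 tip [0.5228 0.1641 0.1583] F [2.9036 1.1061 2.4535] t 3.75 sh [ 0.0025 -0.0028  0.0047] turn [ 0.0001  0.0005 -0.0001]
0 tip [0.5228 0.1641 0.1583] F [2.9036 1.1061 2.4535] t 3.75 sh [ 0.0053 -0.0028  0.0163] turn [ 0.0001  0.0005 -0.0001]
```

Emit:
{"method": "drive_tool", "body": {
  "series": [
    [0,[0.0015,0,0.004],[0,0,0]],
    [0,[0.003,0,0.008],[0,0,0]],
    [0,[0.004,0,0.011],[0,0,0]],
    [0,[0.005,0,0.014],[0,0,0]],
    [0,[0.005,0,0.016],[0,0,0]]
  ]
}}

```text
time: 4.38
tool_pos: [0.5177, 0.1637, 0.1674]
ee_rot: [3.141, -0.0, -3.057]
wrist_force: [2.9, 0.2, 3.2]
width: 0.0004
finger_force: 1.7
```

Emit:
{"method": "drive_tool", "body": {
  "series": [
    [0,[0,0,0.001],[0,0,0]],
    [0,[0,0,0.002],[0,0,0]],
    [0,[0,0,0.002],[0,0,0]]
  ]
}}

```text
time: 4.75
tool_pos: [0.5177, 0.1637, 0.1671]
ee_rot: [3.141, 0.001, -3.057]
wrist_force: [-0.2, -0.9, 9.4]
width: 0.0004
finger_force: 4.7
```

Emit:
{"method": "drive_tool", "body": {
  "series": [
    [0,[0,0,0.001],[0,0,0]],
    [0,[0,0,0.002],[0,0,0]],
    [0,[0,0,0.002],[0,0,0]]
  ]
}}

```text
time: 5.12
tool_pos: [0.5178, 0.1637, 0.167]
ee_rot: [3.141, 0.002, -3.057]
wrist_force: [-3.5, -0.6, 15.7]
width: 0.0008
finger_force: 7.8
```

It hit the hard stop at tip z = 0.142 with 15.7 N, well past the force needed on the catch's ramp. I'll lift off and check.

Emit:
{"method": "drive_tool", "body": {
  "series": [
    [0,[0,0,-0.01],[0,0,0]],
    [0,[0,0,-0.04],[0,0,0]],
    [0,[0,0,-0.054],[0,0,0]],
    [0,[0,0,-0.054],[0,0,0]]
  ]
}}

```text
time: 5.62
tool_pos: [0.5178, 0.1637, 0.2177]
ee_rot: [3.141, 0.0, -3.057]
wrist_force: [0.0, -0.1, 0.1]
width: 0.0007
finger_force: 0.0
```

Run:
```python
from h import *
import cv2
on=U2W(V,deck(-.0007,.071,.013));st=U2W(V,deck(-.0007,-.0607,.01))
print(on,st);go(on+[0,0,.03])
s=imaging.snapshot('side')[80:280,170:370,::-1]
cv2.imwrite('pics/c.png',cv2.resize(s,None,fx=3,fy=3))
```

```text
[0.4615 0.2273 0.0707] [0.4731 0.0961 0.0677]
tip [0.5178 0.1637 0.1927] F [ 0.0088 -0.0801  0.0881] t 5.625 sh [0.0508 0.0681 0.092 ] turn [ 0.0002  0.0001 -0.    ]
```

View pics/c.png

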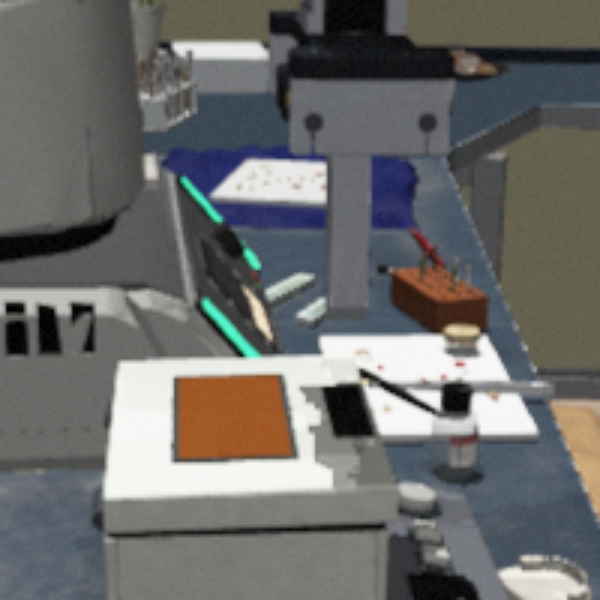

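The lid is shut: it lies flat in the crop, with the pad at about (350, 410). Next I'll move over the rocker.

Emit:
{"method": "drive_tool", "body": {
  "series": [
    [0,[0.051,0.068,0],[0,0,0]],
    [0,[0.051,0.068,0],[0,0,0]],
    [0,[0.051,0.068,0.05],[0,0,0]],
    [0,[0.051,0.068,0.092],[0,0,0]],
    [0,[0.051,0.068,0.092],[0,0,0]]
  ]
}}

```text
time: 6.3
tool_pos: [0.4575, 0.2259, 0.12]
ee_rot: [-3.139, -0.012, -3.057]
wrist_force: [-0.7, -0.5, 0.9]
width: 0.0005
finger_force: 0.0
```

Run:
```python
from h import *
import cv2
on=U2W(V,deck(-.0007,.071,.013))
go(on)
s=imaging.snapshot('side')[150:300,230:380,::-1]
cv2.imwrite('pics/d.png',cv2.resize(s,None,fx=4,fy=4))
```

```text
tip [0.4572 0.2258 0.095 ] F [-0.7407 -0.4981  0.8737] t 6.3 sh [-0.0043  0.0012  0.0243] turn [-0.0031 -0.0116  0.0001]
```

View pics/d.png

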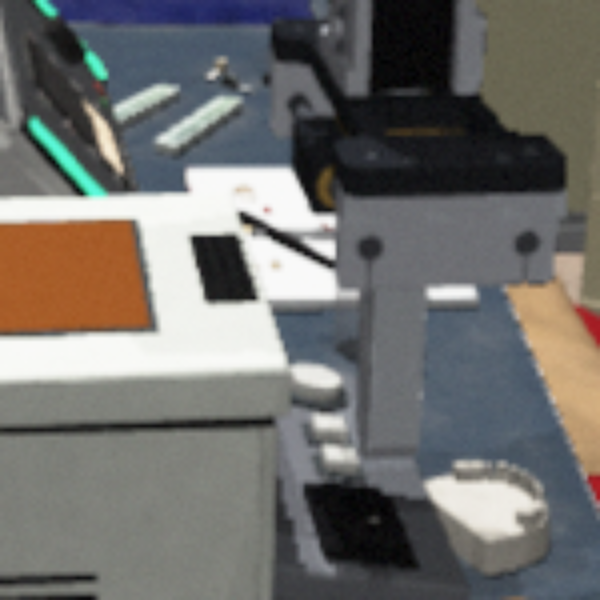

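The tip hangs over the dotted end of the rocker at about (375, 520) in the crop. I'll press in small steps and watch the force.

Emit:
{"method": "drive_tool", "body": {
  "series": [
    [0,[0,0,0],[0,0,0]],
    [0,[0,0,0.012],[0,0,0]],
    [0,[0,0,0.022],[0,0,0]],
    [0,[0,0,0.027],[0,0,0]],
    [0,[0,0,0.027],[0,0,0]]
  ]
}}

```text
time: 6.98
tool_pos: [0.4609, 0.227, 0.0978]
ee_rot: [-3.141, -0.001, -3.057]
wrist_force: [0.7, 0.7, 0.2]
width: 0.0001
finger_force: 0.0
```

Emit:
{"method": "drive_tool", "body": {
  "series": [
    [0,[0,0,0.002],[0,0,0]],
    [0,[0,0,0.004],[0,0,0]],
    [0,[0,0,0.005],[0,0,0]],
    [0,[0,0,0.005],[0,0,0]]
  ]
}}

```text
time: 7.48
tool_pos: [0.4617, 0.2274, 0.0939]
ee_rot: [3.141, 0.001, -3.057]
wrist_force: [0.4, 1.2, 1.8]
width: 0.0003
finger_force: 0.8
```

Emit:
{"method": "drive_tool", "body": {
  "series": [
    [0,[0,0,0.001],[0,0,0]],
    [0,[0,0,0.002],[0,0,0]],
    [0,[0,0,0.002],[0,0,0]]
  ]
}}

```text
time: 7.85
tool_pos: [0.4613, 0.227, 0.0914]
ee_rot: [-3.141, -0.0, -3.057]
wrist_force: [0.2, 0.4, 2.5]
width: 0.0001
finger_force: 1.3
```

Emit:
{"method": "drive_tool", "body": {
  "series": [
    [0,[0,0,0.001],[0,0,0]],
    [0,[0,0,0.002],[0,0,0]],
    [0,[0,0,0.002],[0,0,0]]
  ]
}}

```text
time: 8.22
tool_pos: [0.4615, 0.2271, 0.091]
ee_rot: [-3.141, 0.001, -3.057]
wrist_force: [-2.5, -0.4, 9.7]
width: 0.0002
finger_force: 4.8
```

Emit:
{"method": "drive_tool", "body": {
  "series": [
    [0,[0,0,0.001],[0,0,0]],
    [0,[0,0,0.002],[0,0,0]],
    [0,[0,0,0.002],[0,0,0]]
  ]
}}

```text
time: 8.6
tool_pos: [0.4616, 0.2271, 0.0908]
ee_rot: [-3.142, 0.001, -3.057]
wrist_force: [-5.4, -1.3, 16.2]
width: 0.0006
finger_force: 8.4
```

It stopped hard at tip z = 0.066, the expected "on" height, with 16 N. I'll lift off and look at the rocker.

Emit:
{"method": "drive_tool", "body": {
  "series": [
    [0,[0,0,-0.01],[0,0,0]],
    [0,[0,0,-0.035],[0,0,0]],
    [0,[0,0,-0.065],[0,0,0]],
    [0,[0,-0.06,-0.065],[0,0,0]],
    [0,[0,-0.06,-0.065],[0,0,0]]
  ]
}}

```text
time: 9.22
tool_pos: [0.4664, 0.1646, 0.1521]
ee_rot: [-3.14, -0.001, -3.062]
wrist_force: [-0.2, 0.2, 0.4]
width: 0.0006
finger_force: 0.0
```

Run:
```python
from h import *
import cv2
st=U2W(V,deck(-.0007,-.0607,.01))
print(st);go(st+[0,0,.025])
s=imaging.snapshot('side')[150:300,230:380,::-1]
cv2.imwrite('pics/e.png',cv2.resize(s,None,fx=4,fy=4))
```

```text
[0.4731 0.0961 0.0677]
tip [0.4664 0.1645 0.1271] F [-0.2214  0.2392  0.3684] t 9.225 sh [-0.0013 -0.0687  0.0344] turn [-0.0015 -0.0009 -0.0046]
```

View pics/e.png

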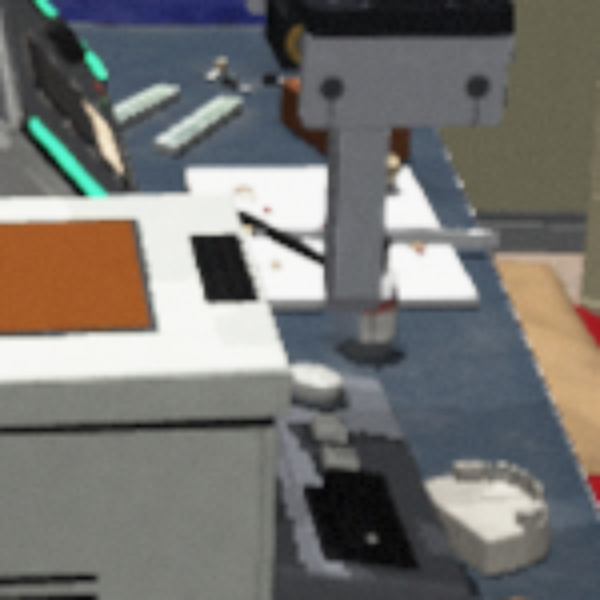

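The dot moved from (375, 520) to (371, 539), about 4.75 px at original scale or roughly 7 mm, so the rocker is on. Next is the start key.

Emit:
{"method": "drive_tool", "body": {
  "series": [
    [0,[-0.001,-0.069,0],[0,0,0]],
    [0,[-0.001,-0.069,0],[0,0,0]],
    [0,[-0.001,-0.069,0.02],[0,0,0]],
    [0,[-0.001,-0.069,0.034],[0,0,0]],
    [0,[-0.001,-0.069,0.034],[0,0,0]]
  ]
}}

```text
time: 9.9
tool_pos: [0.4718, 0.0996, 0.1166]
ee_rot: [3.141, -0.004, -3.056]
wrist_force: [0.1, -0.3, 0.1]
width: 0.0004
finger_force: 0.0
```

Emit:
{"method": "drive_tool", "body": {
  "series": [
    [0,[0,0,0],[0,0,0]],
    [0,[0,0,0],[0,0,0]],
    [0,[0,0,0.01],[0,0,0]],
    [0,[0,0,0.02],[0,0,0]],
    [0,[0,0,0.02],[0,0,0]]
  ]
}}

```text
time: 10.52
tool_pos: [0.4721, 0.0985, 0.0969]
ee_rot: [3.142, -0.003, -3.058]
wrist_force: [0.5, 0.3, -0.3]
width: 0.0004
finger_force: 0.0
```

Run:
```python
from h import *
go(U2W(V,deck(-.0007,-.0607,.01)))
```

```text
tip [0.472  0.0985 0.0719] F [ 0.463   0.3191 -0.2573] t 10.525 sh [-0.0008 -0.0025  0.0042] turn [ 0.0001 -0.0031 -0.0002]
```

Emit:
{"method": "drive_tool", "body": {
  "series": [
    [0,[0,-0.002,0.004],[0,0,0]],
    [0,[0,-0.002,0.006],[0,0,0]],
    [0,[0,-0.002,0.008],[0,0,0]],
    [0,[0,-0.002,0.009],[0,0,0]],
    [0,[0,-0.002,0.009],[0,0,0]]
  ]
}}

```text
time: 11.15
tool_pos: [0.4741, 0.0967, 0.0902]
ee_rot: [-3.141, 0.002, -3.057]
wrist_force: [1.2, -0.3, 3.6]
width: 0.0002
finger_force: 1.8
```

Emit:
{"method": "drive_tool", "body": {
  "series": [
    [0,[0,0,0.001],[0,0,0]],
    [0,[0,0,0.002],[0,0,0]],
    [0,[0,0,0.002],[0,0,0]]
  ]
}}

```text
time: 11.52
tool_pos: [0.4743, 0.0967, 0.0892]
ee_rot: [-3.141, 0.003, -3.057]
wrist_force: [0.1, -0.5, 8.9]
width: 0.0003
finger_force: 4.3
```

Emit:
{"method": "drive_tool", "body": {
  "series": [
    [0,[0,0,0.001],[0,0,0]],
    [0,[0,0,0.002],[0,0,0]],
    [0,[0,0,0.002],[0,0,0]]
  ]
}}

```text
time: 11.9
tool_pos: [0.4745, 0.0967, 0.0888]
ee_rot: [-3.141, 0.003, -3.057]
wrist_force: [-2.6, 0.0, 16.6]
width: 0.0008
finger_force: 8.1
```

Emit:
{"method": "drive_tool", "body": {
  "series": [
    [0,[0,0,-0.01],[0,0,0]],
    [0,[0,0,-0.04],[0,0,0]],
    [0,[0,0,-0.08],[0,0,0]],
    [0,[0,0,-0.1],[0,0,0]],
    [0,[0,0,-0.1],[0,0,0]]
  ]
}}

```text
time: 12.52
tool_pos: [0.4736, 0.0969, 0.1862]
ee_rot: [3.141, 0.001, -3.057]
wrist_force: [-0.4, -0.7, -0.6]
width: 0.0007
finger_force: 0.0
```

Run:
```python
from h import *
import cv2
s=imaging.snapshot('side')[150:300,230:380,::-1]
cv2.imwrite('pics/f.png',cv2.resize(s,None,fx=4,fy=4))
```

```text
(no output)
```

View pics/f.png

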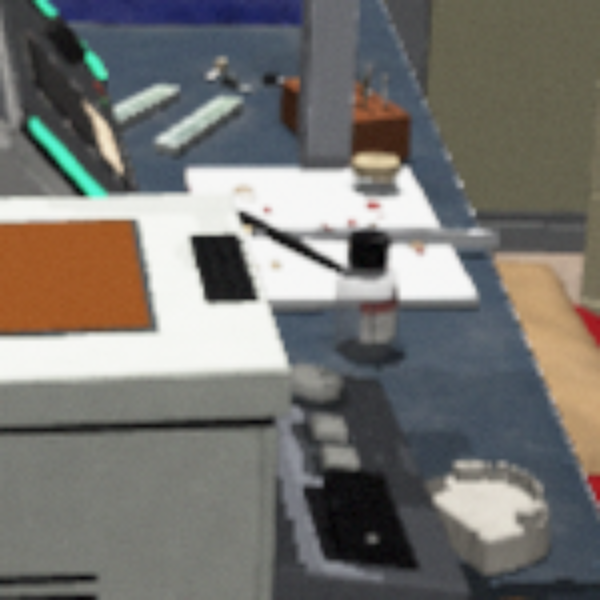

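The lid is shut, the rocker dot is still down at (371, 539), and the start key is back up at (315, 383). The bottle and jaw model haven't moved, and the tool is clear of everything. Handing in.

```bash
python3 -c "
from bench import robot
print(robot.close_job())"
```

```text
the job is handed in; nothing more can be done
None
```

I closed the lid onto its catch, switched the mains rocker on, pressed the start key down and let it spring back, and handed the job in at about 12.6 s; the hand-in returned no verdict.

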